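# Seat the matching hub on the keyed test shaft

### The arm

A 6-joint arm with a two-finger parallel gripper is mounted at the origin on a cart in front of the work surface, level with it; the furniture and walls round the work are solid. World frame = base frame: x ahead of the robot, y to its left, z up, the work surface at z = 0. Lengths are in m, angles in degrees, forces in N, time in s.
With the tool pointing down it reaches from about 0.35 to 0.95 m from the base axis. Payload 17.4 kg.
Tool frame: the origin (TCP) lies midway between the tips of the shut fingers; the grasp point (between the pads) lies 19 mm behind it; z points along the fingers, y is the direction in which the jaws open and shut (so a half turn about z gives the same grasp; the last joint's range is limited). The gripper opens to 93 mm and grips with 3 to 60 N. Pads are 15 mm wide; open, the fingers measure 128 mm over their backs; the gripper's body (75 mm by 188 mm) begins 65 mm behind the grasp point.
Start: joints at [68.48, 6.646, 82.598, -0, 90.757, -2.166], TCP at [0.224, 0.637, 0.219] pointing down, gripper open.
Joint ranges: [-162.19, 162.19], [-47.58, 125.68], [4.15, 143.07], [-65.23, 245.23], [0.69, 171.88], [-170.13, 170.13]. Speed limits (degrees/s): [108.29, 108.29, 127.2, 180, 180, 180].

### API

Orientations are given as a 3x3 rotation matrix whose columns are the frame's x, y, z axes.
In Python, from station import ctrl gives the robot as it stands.
- The arm moves only by the shell command python3 -m pendant 'ROWS' [FORCE]. ROWS is JSON, a list of rows, each a list of 3 entries, a list of its own where there are three numbers: the shift along the world's x, y, z in m, then the turn, a rotation vector about the world's x, y, z in degrees, then the opening, from 0 (shut) to 1 (fully open). A call has 1 to 5 rows; each row is the pose to reach, as a shift and turn from the pose measured when the call began; what a row does not reach only later rows make up. A row lasts 1/8 s, in which the tool goes at most 62.5 mm and 10.7 degrees, less where a joint would pass 70% of its speed; a pose out of reach is approached as far as the arm can. A call with a gripper value outside its range is refused whole. The fingers move at their own pace and stop on an object; FORCE is the grip in N (left out, the last holds). Time passes only in rows, so rows that repeat a pose let the fingers close. It gives the time, the measured TCP pose, the force and the opening at its end, in the units of the state.
- ctrl.get_state(): the state, without advancing time (a new reading comes with each control period).
- ctrl.read_camera(name): name is "scene" or "top"; returns (picture, depth): 480x640x3 uint8, red, green, blue; 480x640 float32, m along the optical axis (not along the pixel's ray), 0 where there is no reading.
- ctrl.get_calibration(name): a dict with "vfov" (degrees; the focal length in pixels is half the picture's height over the tangent of half this angle, whatever the lens; pixels are square), "cx", "cy" (the principal point, pixels), "R" (3x3) and "t" (3): a world point X has camera coordinates R X + t. Camera axes: x right, y down, z forward; pixel columns grow to the right and rows downward; lengths in m; the calibration is good to about 2 mm. A picture is of the moment at which its call begins. get_calibration takes no time and is no camera call.
- ctrl.hand_in(): hands the job in, once; it reports no verdict.
The state is a dict: "clock": time; "q": joint angles; "joint_vel": joint speeds; "tau": joint torques, N m; "tool_pos": TCP position; "ee_rot": TCP orientation; "ft_force": force on the tool from outside, world axes, zero at the start; "moment": the same for the moment, N m; "grip_width": finger opening in m.
Only numpy, scipy, OpenCV 4.12 (cv2) and the standard library are available. Lean on these libraries where they do the work, as an engineer would, in place of code of your own. Each camera call takes 0.05 s, during which the arm holds its last target. There are 200 camera calls.

### The job

Three flanged hubs stand on the bench that look alike except for the keyways in their bores. Find the one whose keyways line up with the keys of the test shaft, turn it to match and slide it down over the shaft until it sits fully home on the base disc, then let go. Leave the other two hubs where they stand.

Things in the scene. Friction and masses are not known exactly. Their poses are not given: they have to be found in the camera images.
- test_shaft: Steel shaft, 26 mm across, fixed upright on a dark base disc 100 mm across, 10 mm thick. Tip 68 mm above the bench, top 12 mm tapered. Two keys a quarter turn apart, 9 mm wide, reach 20 mm from the axis and run from the disc to 42 mm above the bench (top 6 mm tapered). Origin: on the axis, underside of disc; z up; keys along +x and +y only. Cannot move.
- hub_quarter: Aluminium hub standing upright, 42 mm high, 0.3 kg: boss 58 mm across (grip here) on a flange 72 mm across, 6 mm thick. Bore 34 mm through, two keyways a quarter turn apart, along its +x and +y, full height, 17 mm wide, to 24.5 mm from the axis: 4 mm clear of shaft and keys. Origin: on the bore's axis, underside of flange; z up.
- hub_opposed: The same hub in all sizes, but its two keyways lie opposite each other, along its +x and -x. Origin: on the bore's axis, underside of flange; z up.
- hub_single: The same hub in all sizes, but with only one keyway, along its +x. Origin: on the bore's axis, underside of flange; z up.

How it is judged:
By the outcome, as a careful person would: the job done as asked, in the order asked, and still so for the second after the job is handed in, with the robot touching nothing.
It also fails if it takes over 34 s, if anything falls off the work surface, if the arm or the gripper's body presses on something with over 40 N, if the wrist force passes 120 N, or if a joint passes its speed limit or range.

## Working session

There is one attempt and no reset: what is moved stays moved. The work goes in short steps, Python scripts to look and compute and a shell command to move; the robot and the scene stay as the last step left them, time stands still between calls to the robot, and variables do not carry over. Pictures are saved under pics/ and viewed, on a budget of 10 in all, crops included, one or two more only if the job needs it, and the job is handed in when it is done.

```bash
mkdir -p pics
python3 - <<'E'
from station import ctrl
import cv2,numpy as np
s=ctrl.get_state(); print(s['clock'],s['tool_pos'],s['ee_rot'],s['grip_width'])
for n in("scene","top"):
    c=ctrl.get_calibration(n); print(n,c)
    p,d=ctrl.read_camera(n); cv2.imwrite(f'pics/{n}0.png',p[:,:,::-1]); np.savez(f'{n}0.npz',p=p,d=d)
E
```

```text
0.0 [0.22365269 0.63663612 0.21791545] [[-9.43466903e-01  3.31466490e-01 -4.10311860e-04]
 [ 3.31466743e-01  9.43466246e-01 -1.11420603e-03]
 [ 1.77934279e-05 -1.18722125e-03 -9.99999295e-01]] 0.09319763056930504
scene {'vfov': 42.981365413724774, 'cx': 316.67862047420317, 'cy': 231.2367420328429, 'R': array([[ 0.68405942, -0.72939489, -0.00676809],
       [-0.45939286, -0.42359499, -0.78072113],
       [ 0.56658708,  0.53716885, -0.62484295]]), 't': array([-0.1823639,  0.3986752,  0.4502951])}
top {'vfov': 42.52471574525542, 'cx': 323.415845965071, 'cy': 242.51822616383612, 'R': array([[ 0.02709462, -0.99958418, -0.00986653],
       [-0.98981599, -0.02544736, -0.14005977],
       [ 0.13975045,  0.01356091, -0.99009389]]), 't': array([0.23723468, 0.52462836, 0.84123822])}
```

View pics/top0.png

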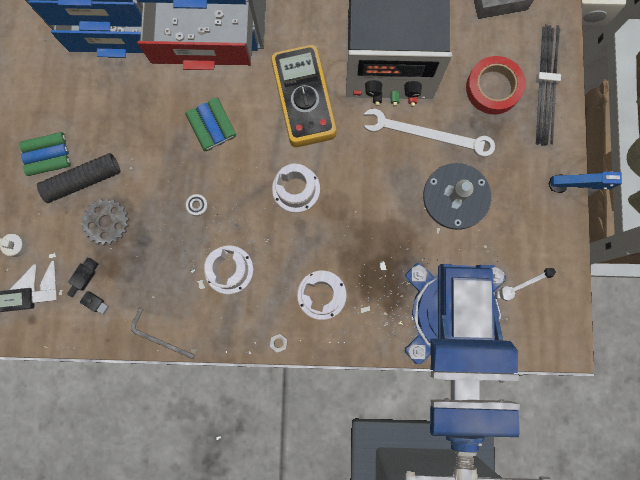

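View pics/scene0.png

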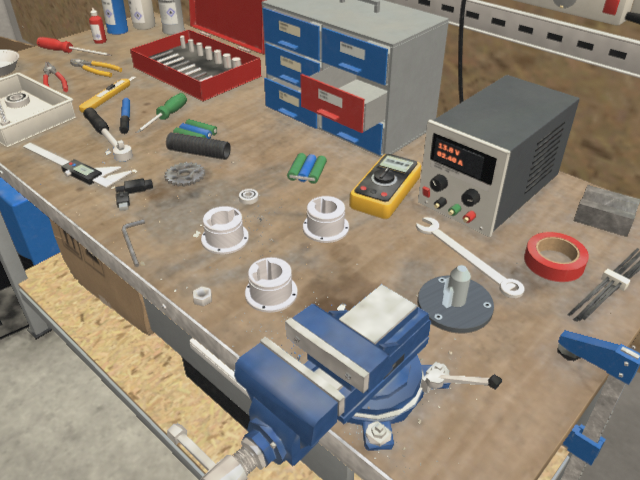

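```bash
cat > h.py <<'E'
import numpy as np,cv2
from station import ctrl
def cloud(n,d):
    c=ctrl.get_calibration(n); f=240/np.tan(np.radians(c['vfov']/2))
    v,u=np.mgrid[:480,:640]; C=np.stack([(u-c['cx'])/f*d,(v-c['cy'])/f*d,d],-1)
    return (C-c['t'])@c['R']
def ray(n,u,v,z):
    c=ctrl.get_calibration(n); f=240/np.tan(np.radians(c['vfov']/2))
    r=c['R'].T@np.array([(u-c['cx'])/f,(v-c['cy'])/f,1]); o=-c['R'].T@c['t']
    return o+r*(z-o[2])/r[2]
def pix(n,X):
    c=ctrl.get_calibration(n); f=240/np.tan(np.radians(c['vfov']/2))
    x=c['R']@np.array(X)+c['t']; return x[0]/x[2]*f+c['cx'],x[1]/x[2]*f+c['cy']
E
python3 - <<'E'
from h import *
z=np.load('top0.npz');p,d=z['p'],z['d'];W=cloud('top',d)
L=[(296,188),(229,270),(322,295),(458,195)]
t=[cv2.resize(p[v-30:v+30,u-40:u+40],(400,300),interpolation=cv2.INTER_CUBIC) for u,v in L]
cv2.imwrite('pics/m.png',np.vstack([np.hstack(t[:2]),np.hstack(t[2:])])[:,:,::-1])
for u,v in L:
    w=W[v-45:v+45,u-45:u+45]; m=(w[...,2]>.036)&(w[...,2]<.048)
    hs=w[...,2][w[...,2]>.003]; print((u,v),m.sum(),np.histogram(hs,bins=np.arange(0,.08,.005))[0])
    q=w[m][:,:2]; (cx,cy),r=cv2.minEnclosingCircle((q*1000).astype(np.float32)); print('c',cx,cy,r,np.median(w[m][:,2]))
    a=np.degrees(np.arctan2(q[:,1]*1000-cy,q[:,0]*1000-cx))%360; rr=np.hypot(q[:,1]*1000-cy,q[:,0]*1000-cx)
    print(np.histogram(a[(rr>18)&(rr<24)],bins=np.arange(0,361,15))[0])
E
```

```text
(296, 188) 806 [676 440  76  69  56  53  54  78 665  77   0   0   0   0   0]
c 603.5469970703125 295.1752624511719 29.31529998779297 0.04281351320007934
[14 16 16 12  0  0  3 17 18 15 14 16 17 16 15 15 16 15 15 16 15 13 16 15]
(229, 270) 780 [705 452  54  43  43  48  53  64 667  60   0   0   0   0   0]
c 479.1780700683594 390.27716064453125 29.264760971069336 0.04275096933762937
[ 5 19 15 16 17 15 16 16 16 17  0  0  3 14 18 17 17 16 16 16 17 12  0  0]
(322, 295) 748 [803 527  49  22  12  17  13  25 660  65   0   0   0   0   0]
c 445.8648986816406 252.25694274902344 28.994617462158203 0.04288931926838324
[16 15 18  6  0  0  5 18 16  6  0  0  9 17 17 17 18 17 18 17 17 16 18 17]
(458, 195) 102 [ 540  840 2292   42   26   22   22   53   52   19   19   70   76  101
   18]
c 592.421875 64.3492660522461 16.192041397094727 0.04083452585709109
[0 0 0 0 0 0 0 0 0 0 0 0 0 0 0 0 0 0 0 0 0 0 0 0]
```

View pics/m.png

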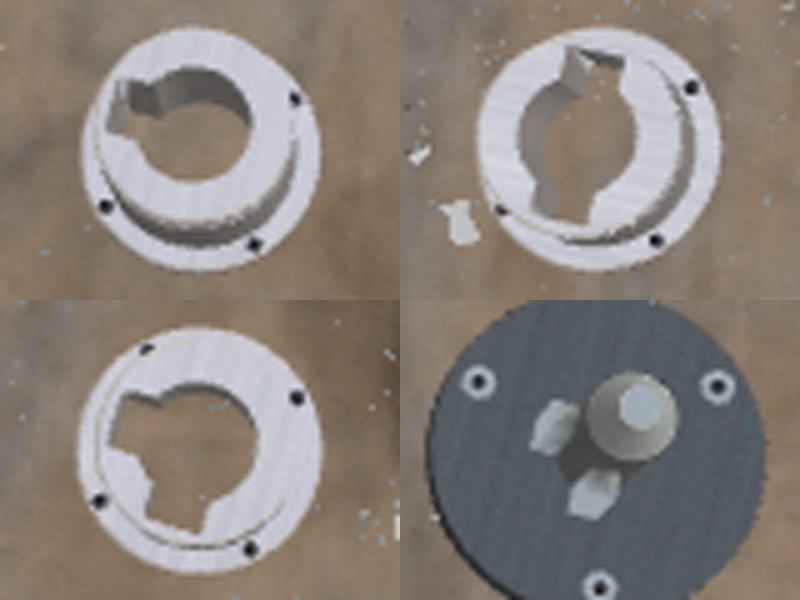

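Run:
```python
from h import *
W=cloud('top',np.load('top0.npz')['d']); Ws=cloud('scene',np.load('scene0.npz')['d'])
def fit(q):  # algebraic circle
    A=np.c_[2*q,np.ones(len(q))]; s=np.linalg.lstsq(A,(q**2).sum(1),rcond=None)[0]; return s[:2],np.sqrt(s[2]+s[:2]@s[:2])
near=lambda W,c,r:np.hypot(W[...,0]-c[0],W[...,1]-c[1])<r
for nm,w0 in(('top',W),('scene',Ws)):
    m=near(w0,(.446,.252),.05)&(w0[...,2]>.037)&(w0[...,2]<.047); q=w0[m][:,:2]; h=cv2.convexHull((q*1000).astype(np.float32))[:,0]/1000
    c,r=fit(h); a=np.degrees(np.arctan2(*(q-c).T[::-1]))%360; rr=np.hypot(*(q-c).T); s=a[(rr>.019)&(rr<.0235)]
    hist=np.histogram(s,bins=np.arange(0,361,5))[0]; print(nm,'hub',c,r,np.median(w0[m][:,2]));print(hist)
    m=near(w0,(.592,.064),.08)&(w0[...,2]>.006)&(w0[...,2]<.014); q=w0[m][:,:2]; h=cv2.convexHull((q*1000).astype(np.float32))[:,0]/1000
    c,r=fit(h); print('disc',c,r)
    m=near(w0,c,.03)&(w0[...,2]>.064); print('tip',w0[m].mean(0),m.sum())
    m=near(w0,c,.03)&(w0[...,2]>.015)&(w0[...,2]<.046); q=w0[m][:,:2]-c; rr=np.hypot(*q.T)
    s=np.degrees(np.arctan2(*q.T[::-1]))[rr>.0155]%360; print('keys',np.histogram(s,bins=np.arange(0,361,10))[0])
    for k in(0,1):
        pass
for c in((.446,.252),(.592,.064)):
    m=near(W,c,.13)&(W[...,2]>.08); print('tall near',c,m.sum(),W[m].min(0) if m.any() else'',W[m].max(0) if m.any() else'')
```

```text
top hub [0.44584509 0.25221609] 0.028639059055020618 0.04289824694462285
[3 5 3 4 4 3 4 5 4 4 1 0 0 0 0 0 0 0 0 2 2 5 4 4 5 5 3 3 1 0 0 0 0 0 0 0 0
 3 3 5 4 4 4 4 4 5 4 3 4 5 4 4 5 3 3 6 2 5 4 4 5 5 4 4 3 5 4 5 5 2 6 3]
disc [0.59320861 0.06098399] 0.07627368433717242
tip [0.59730521 0.05580092 0.06775547] 130
keys [0 0 0 2 7 5 2 0 0 0 1 0 1 1 0 0 1 0 0 5 0 0 0 0 0 0 0 0 0 0 0 0 0 0 0 0]
scene hub [0.44476236 0.25413444] 0.029013786919773427 0.04153891673251394
[2 4 2 4 4 7 2 5 2 4 1 0 0 0 0 0 0 0 0 3 2 2 2 1 5 5 1 7 2 0 0 0 0 0 0 0 1
 1 4 5 4 0 4 4 4 3 3 2 4 4 3 4 2 1 4 4 4 2 5 2 4 3 3 2 4 4 3 3 2 2 5 4]
disc [0.60028924 0.05585211] 0.05164372487617955
tip [0.59564812 0.05584827 0.06682632] 99
keys [ 0  0  0  0  0  0  0  0  3 33  8  0  0  1  2 33 45 73 13  8  4  2  0  0
  0  0  0  0  0  0  0  0  0  0  0  0]
tall near (0.446, 0.252) 1263 [0.39529433 0.23907848 0.90872483] [0.39529433 0.23907848 0.90872483]
tall near (0.592, 0.064) 691 [0.46266505 0.02649156 0.08011458] [0.4873625  0.08910551 0.12025878]
```

Run:
```python
from h import *
for nm in('top','scene'):
    w=cloud(nm,np.load(nm+'0.npz')['d']); z=w[...,2]
    m=(np.hypot(w[...,0]-.597,w[...,1]-.056)<.03)
    t=m&(z>.064); c=w[t].mean(0)[:2]
    mk=m&(z>.030)&(z<.045); q=w[mk][:,:2]-c; rr=np.hypot(*q.T); k=(rr>.014)
    a=np.degrees(np.arctan2(*q.T[::-1]))%360
    print(nm,c,np.histogram(a[k],bins=np.arange(0,361,10))[0])
    for lo,hi in((70,140),(150,230)):
        s=k&(a>lo)&(a<hi); print(s.sum(),np.median(a[s]),a[s].mean(),rr[s].max())
    print('range mid z .01 disc x,y:',[ (np.percentile(w[(np.hypot(w[...,0]-.597,w[...,1]-.056)<.056)&(z>.007)&(z<.013)][:,i],[.5,99.5])).mean() for i in(0,1)])
```

```text
top [0.59730521 0.05580092] [ 0  0  0  0  0  1 10 10 12  0  0  0  0  0  0 12 12 10  3  0  0  0  0  0
  0  0  0  0  0  0  0  0  0  0  0  0]
22 81.17971149698562 79.79347936766182 0.019712846127406373
37 165.7423876698074 165.56977284611384 0.019886505370972644
range mid z .01 disc x,y: [np.float64(0.5976760697743777), np.float64(0.055571528540347664)]
scene [0.59564812 0.05584827] [ 0  0  0  0  0  0  1  5 15  0  0  0  0  0  6 18 14 14  0  0  0  0  0  0
  0  0  0  0  0  0  0  0  0  0  0  0]
20 82.64627005624287 82.220555771188 0.02175205856440834
46 164.78603767173166 163.63448761549188 0.019649800950627273
range mid z .01 disc x,y: [np.float64(0.5967899989303458), np.float64(0.056532993523599466)]
```

```bash
python3 -m pendant '[[[0.04,-0.07,0],[0,0,0],1],[[0.08,-0.138,0],[0,0,0],1],[[0.12,-0.207,0],[0,0,0],1],[[0.15,-0.26,0],[0,0,0],1],[[0.18,-0.311,0],[0,0,0],1]]' 30
```

```text
clock: 0.72
tool_pos: [0.3805, 0.3644, 0.2178]
ee_rot: [[-0.944, 0.331, -0.0], [0.331, 0.944, -0.001], [0.0, -0.001, -1.0]]
ft_force: [1.9, 0.7, 0.4]
grip_width: 0.0931
```

Remaining: about (0.065, −0.1115).

```bash
python3 -m pendant '[[[0.03,-0.05,0],[0,0,0],1],[[0.055,-0.09,0],[0,0,0],1],[[0.065,-0.1115,-0.02],[0,0,0],1],[[0.065,-0.1115,-0.06],[0,0,0],1],[[0.065,-0.1115,-0.10],[0,0,0],1]]'
```

```text
clock: 1.35
tool_pos: [0.4456, 0.2524, 0.1166]
ee_rot: [[-0.943, 0.332, -0.0], [0.332, 0.943, -0.001], [-0.0, -0.001, -1.0]]
ft_force: [0.0, 0.2, -0.0]
grip_width: 0.0927
```

```bash
python3 -m pendant '[[[0,0,-0.035],[0,0,0],1],[[0,0,-0.065],[0,0,0],1],[[0,0,-0.088],[0,0,0],1],[[0,0,-0.1],[0,0,0],1],[[0,0,-0.1],[0,0,0],1]]'; python3 -m pendant '[[[0,0,0],[0,0,0],0.5],[[0,0,0],[0,0,0],0.4],[[0,0,0],[0,0,0],0.4],[[0,0,0],[0,0,0],0.4],[[0,0,0],[0,0,0],0.4]]' 30
```

```text
clock: 1.98
tool_pos: [0.4453, 0.2523, 0.0162]
ee_rot: [[-0.943, 0.332, -0.001], [0.332, 0.943, -0.001], [0.001, -0.002, -1.0]]
ft_force: [-0.6, 0.1, 1.3]
grip_width: 0.0931
clock: 2.6
tool_pos: [0.4455, 0.2524, 0.0165]
ee_rot: [[-0.943, 0.332, -0.001], [0.332, 0.943, -0.001], [0.0, -0.001, -1.0]]
ft_force: [-0.3, 1.0, 3.2]
grip_width: 0.0563
```

```bash
python3 -m pendant '[[[0,0,0],[0,0,0],0.4],[[0,0,0.01],[0,0,0],0.4],[[0,0,0.04],[0,0,0],0.4],[[0,0,0.075],[0,0,0],0.4],[[0,0,0.1],[0,0,0],0.4]]' 40
python3 - <<'E'
from h import *
s=ctrl.get_state(); print(s['tool_pos'],s['grip_width'],s['ft_force'])
for n in("scene","top"):
    p,d=ctrl.read_camera(n); np.savez(f'{n}1.npz',p=p,d=d)
    if n=='scene': cv2.imwrite('pics/s1.png',p[:,:,::-1])
E
```

```text
clock: 3.22
tool_pos: [0.4456, 0.2524, 0.1185]
ee_rot: [[-0.943, 0.332, 0.0], [0.332, 0.943, -0.001], [-0.0, -0.001, -1.0]]
ft_force: [-0.1, -0.7, -1.8]
grip_width: 0.0563
[0.44559113 0.25243016 0.11851335] 0.0563070248877352 [-0.13108112 -0.65159773 -1.77421962]
```

View pics/s1.png

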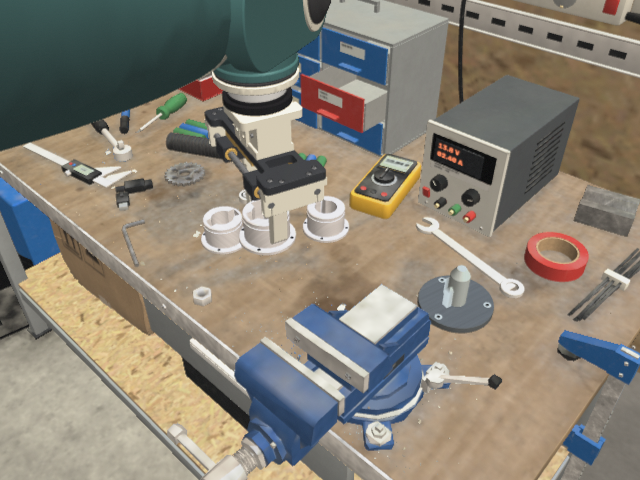

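```bash
python3 - <<'E'
from h import *
w=cloud('scene',np.load('scene1.npz')['d']); z=w[...,2]
m=(np.hypot(w[...,0]-.4455,w[...,1]-.2525)<.045)&(z<.15)&(z>.09); print(np.histogram(z[m],bins=np.arange(.09,.151,.003)))
f=m&(z<.1115)
q=w[f]; h=cv2.convexHull((q[:,:2]*1000).astype(np.float32))[:,0]/1000
A=np.c_[2*h,np.ones(len(h))]; s=np.linalg.lstsq(A,(h**2).sum(1),rcond=None)[0]; print(s[:2],np.sqrt(s[2]+s[:2]@s[:2]),len(h))
E
python3 -m pendant '[[[0.02,-0.026,0],[0,0,0.5],0.4],[[0.05,-0.065,0],[0,0,1],0.4],[[0.08,-0.104,0],[0,0,2],0.4],[[0.11,-0.143,0],[0,0,2],0.4],[[0.14,-0.182,0],[0,0,2],0.4]]' 40
```

```text
(array([  0,   0,   0,   3,  73, 305, 241,  70,  67,  66,  81,  75,  94,
       107, 125, 136,  96, 252, 164,  30]), array([0.09 , 0.093, 0.096, 0.099, 0.102, 0.105, 0.108, 0.111, 0.114,
       0.117, 0.12 , 0.123, 0.126, 0.129, 0.132, 0.135, 0.138, 0.141,
       0.144, 0.147, 0.15 ]))
[0.44357738 0.25163449] 0.03572865608887974 25
clock: 3.95
tool_pos: [0.5868, 0.0694, 0.1182]
ee_rot: [[-0.954, 0.299, 0.002], [0.299, 0.954, 0.001], [-0.001, 0.001, -1.0]]
ft_force: [0.1, 0.7, -3.3]
grip_width: 0.0569
```

```bash
python3 -m pendant '[[[0.0102,-0.014,0],[0,0,0],0.4],[[0.0102,-0.014,-0.015],[0,0,0],0.4],[[0.0102,-0.014,-0.025],[0,0,0],0.4],[[0.0102,-0.014,-0.025],[0,0,0],0.4]]'
python3 - <<'E'
from h import *
p,d=ctrl.read_camera('scene'); np.savez('scene2.npz',p=p,d=d)
pt,dt=ctrl.read_camera('top')
cv2.imwrite('pics/s2.png',np.hstack([cv2.resize(p[200:350,360:560],(800,600))[:,200:600],cv2.resize(pt[120:270,360:560],(800,600))[:,200:600]])[:,:,::-1])
w=cloud('scene',d); z=w[...,2]; t=ctrl.get_state()['tool_pos']; print(t)
b=t[2]-.0165
for lo,hi in((0,.009),(.034,.046)):
    m=(np.hypot(w[...,0]-t[0],w[...,1]-t[1])<.045)&(z<b+hi)&(z>b+lo)
    h=cv2.convexHull((w[m][:,:2]*1000).astype(np.float32))[:,0]/1000
    A=np.c_[2*h,np.ones(len(h))]; s=np.linalg.lstsq(A,(h**2).sum(1),rcond=None)[0]; print(s[:2],np.sqrt(s[2]+s[:2]@s[:2]),m.sum())
E
```

```text
clock: 4.45
tool_pos: [0.5959, 0.0563, 0.0918]
ee_rot: [[-0.955, 0.298, -0.0], [0.298, 0.955, 0.001], [0.001, 0.001, -1.0]]
ft_force: [-0.7, 0.7, -2.7]
grip_width: 0.0559
[0.59671854 0.05614593 0.09333295]
[0.59173433 0.05553981] 0.03466188290710714 608
[0.59409113 0.05288423] 0.036106506809472666 938
```

View pics/s2.png

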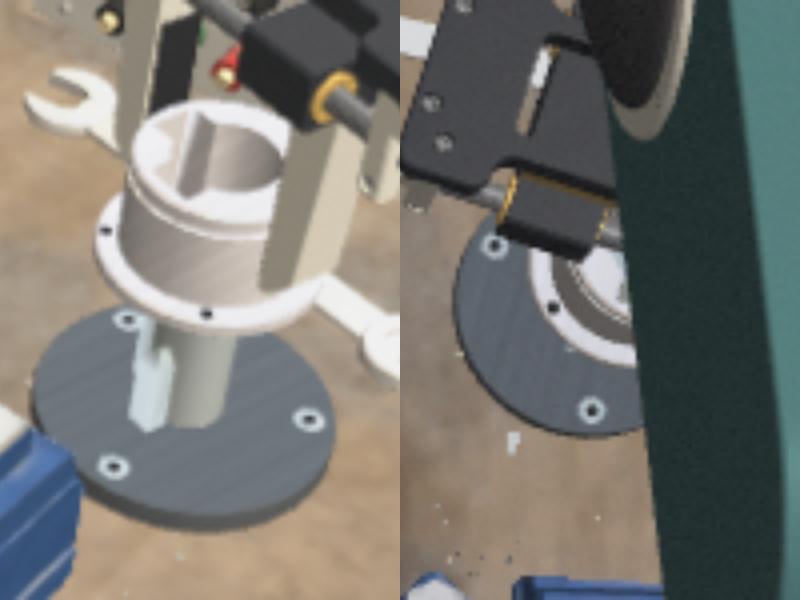

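```bash
python3 -m pendant '[[[0,0,-0.006],[0,0,0],0.4],[[0,0,-0.012],[0,0,0],0.4],[[0,0,-0.018],[0,0,0],0.4],[[0,0,-0.024],[0,0,0],0.4],[[0,0,-0.024],[0,0,0],0.4]]'
python3 - <<'E'
from h import *
p,d=ctrl.read_camera('scene'); s=ctrl.get_state(); print(s['tool_pos'],s['ft_force'])
p=p.copy(); b=s['tool_pos'][2]-.0165
for cz,r,z in(((0,255,0)),.036,b),((255,0,0),.029,b+.042):
  for a in range(0,360,6):
    u,v=pix('scene',[.5968+r*np.cos(np.radians(a)),.0562+r*np.sin(np.radians(a)),z]); p[int(round(v)),int(round(u))]=cz
cv2.imwrite('pics/s3.png',cv2.resize(p[220:340,400:520],(600,600),interpolation=cv2.INTER_NEAREST)[:,:,::-1])
E
```

```text
clock: 5.18
tool_pos: [0.5965, 0.0561, 0.0687]
ee_rot: [[-0.955, 0.298, 0.001], [0.298, 0.955, 0.001], [-0.0, 0.001, -1.0]]
ft_force: [-0.3, 0.5, -2.7]
grip_width: 0.0562
[0.59665761 0.05607008 0.06915789] [ 0.31801657 -0.87563185 -2.44405954]
```

View pics/s3.png

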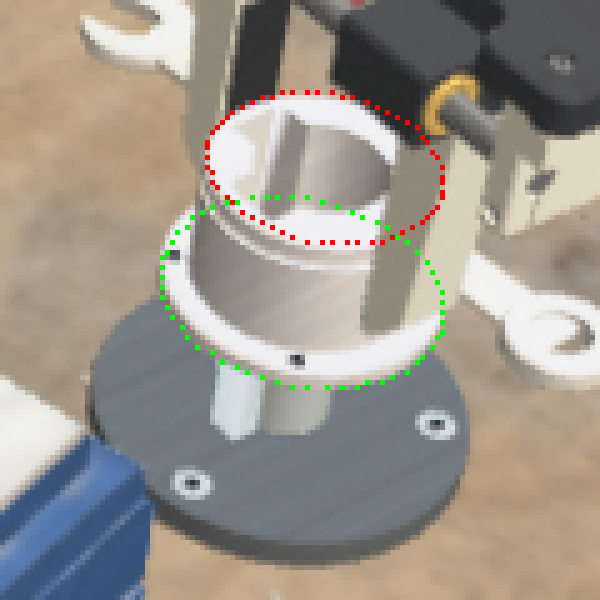

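```bash
python3 -m pendant '[[[0,0,-0.007],[0,0,0],0.4],[[0,0,-0.014],[0,0,0],0.4],[[0,0,-0.02],[0,0,0],0.4],[[0,0,-0.026],[0,0,0],0.4],[[0,0,-0.026],[0,0,0],0.4]]'
```

```text
clock: 5.85
tool_pos: [0.5964, 0.0561, 0.0425]
ee_rot: [[-0.955, 0.298, 0.0], [0.298, 0.955, 0.001], [-0.0, 0.001, -1.0]]
ft_force: [0.4, 0.3, -2.3]
grip_width: 0.0564
```

No contact; the bottom is at about 26 mm, already well over the keys. I'll carry on to home.

```bash
python3 -m pendant '[[[0,0,-0.006],[0,0,0],0.4],[[0,0,-0.011],[0,0,0],0.4],[[0,0,-0.014],[0,0,0],0.4],[[0,0,-0.016],[0,0,0],0.4],[[0,0,-0.016],[0,0,0],0.4]]'
```

```text
clock: 6.48
tool_pos: [0.5965, 0.0561, 0.0267]
ee_rot: [[-0.955, 0.298, 0.001], [0.298, 0.955, 0.001], [-0.0, 0.001, -1.0]]
ft_force: [0.3, -0.1, -3.3]
grip_width: 0.0564
```

```bash
python3 -m pendant '[[[0,0,-0.0005],[0,0,0],0.4],[[0,0,-0.001],[0,0,0],0.4],[[0,0,-0.001],[0,0,0],0.4]]'
```

```text
clock: 6.85
tool_pos: [0.5967, 0.0561, 0.0265]
ee_rot: [[-0.955, 0.298, 0.001], [0.298, 0.955, 0.001], [-0.001, 0.001, -1.0]]
ft_force: [-4.3, -0.6, 7.1]
grip_width: 0.0564
```

Contact with the disc at the expected height. I'll open and go straight up.

```bash
python3 -m pendant '[[[0,0,0],[0,0,0],0.8],[[0,0,0],[0,0,0],1],[[0,0,0],[0,0,0],1],[[0,0,0],[0,0,0],1],[[0,0,0],[0,0,0],1]]'; python3 -m pendant '[[[0,0,0.02],[0,0,0],1],[[0,0,0.05],[0,0,0],1],[[0,0,0.09],[0,0,0],1],[[0,0,0.14],[0,0,0],1],[[0,0,0.18],[0,0,0],1]]';python3 -m pendant '[[[-0.02,0.05,0],[0,0,0],1],[[-0.04,0.1,0],[0,0,0],1],[[-0.06,0.15,0],[0,0,0],1],[[-0.08,0.2,0],[0,0,0],1],[[-0.08,0.25,0],[0,0,0],1]]'
python3 - <<'E'
from h import *
p,d=ctrl.read_camera('scene'); pt,dt=ctrl.read_camera('top')
cv2.imwrite('pics/s4.png',np.hstack([cv2.resize(p[220:340,400:520],(400,400)),cv2.resize(pt[140:260,400:520],(400,400))])[:,:,::-1])
for n,D in(('scene',d),('top',dt)):
    w=cloud(n,D); z=w[...,2]; r=np.hypot(w[...,0]-.5968,w[...,1]-.056)
    print(n,'boss top z',np.median(z[(r>.0255)&(r<.028)&(z>.03)&(z<.07)]),'flange',np.median(z[(r>.031)&(r<.035)&(z<.03)]),'disc',np.median(z[(r>.04)&(r<.048)&(z<.03)]))
print(ctrl.get_state()['ft_force'])
E
```

```text
clock: 7.48
tool_pos: [0.5967, 0.0561, 0.0264]
ee_rot: [[-0.955, 0.298, 0.001], [0.298, 0.955, 0.001], [-0.001, 0.001, -1.0]]
ft_force: [0.2, -0.1, -1.2]
grip_width: 0.0927
clock: 8.1
tool_pos: [0.5967, 0.0561, 0.2103]
ee_rot: [[-0.955, 0.298, 0.004], [0.298, 0.955, 0.001], [-0.003, 0.002, -1.0]]
ft_force: [0.8, -0.1, 0.9]
grip_width: 0.0931
clock: 8.72
tool_pos: [0.5156, 0.3077, 0.2127]
ee_rot: [[-0.955, 0.298, 0.006], [0.298, 0.955, 0.002], [-0.005, 0.004, -1.0]]
ft_force: [1.4, -0.9, 1.6]
grip_width: 0.0929
scene boss top z 0.05055434555298279 flange 0.015759720761501804 disc 0.009705671793587056
top boss top z 0.05245993985230097 flange 0.01712144513671546 disc 0.011073372751384458
[0.45115474 0.0196062  0.99995893]
```

View pics/s4.png

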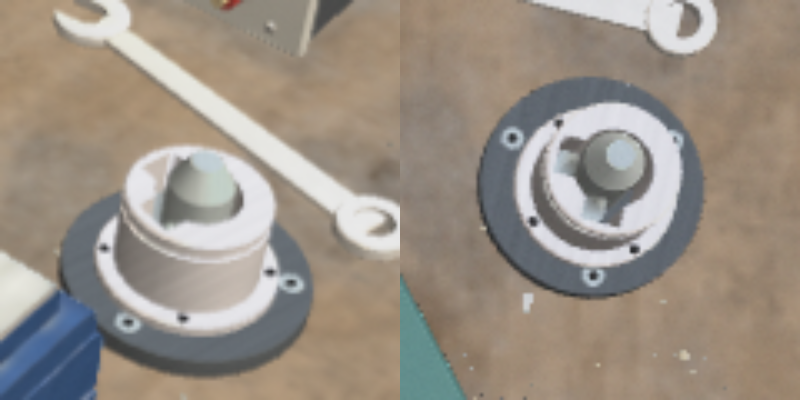

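The hub sits flat on the disc, with the shaft through the bore and both keys in the keyways (right crop). Boss top is at about 51.5 mm and the flange top about 6 mm above the disc.

```bash
python3 -c "
from station import ctrl
print(ctrl.hand_in())"
```

```text
the job is handed in; nothing more can be done
None
```

The matching hub, `hub_quarter`, is fully home on the base disc of the test shaft. I released it, backed the arm clear, and handed the job in at about 9 s of the 34 s allowed.

- **Finding it:** the two keyways a quarter turn apart showed up in the top camera at about 74° and 164°. The shaft's keys were at about 76° and 166°, so I turned the hub +2°.
- **Fitting it:** I lifted it, carried it over the shaft and lowered it in steps. There was no contact until it met the disc at the expected height, with about 7 N up on the tool.
- **Last checks:** the boss top measured 50.6 mm in the scene camera and 52.5 mm in the top camera, against 52 mm expected. That difference is within the calibration error. The flange top was 6 mm above the disc in both views, and the top view shows both keys in the keyways.
- **Poor readings:** the circle fits on the held hub, partly hidden by the gripper, were off by up to about 5 mm. I did not use them and checked an outline drawn on the picture instead. The gripper also read 56.3 mm on the 58 mm boss, which I did not explain; the grip held.
- **Other two hubs:** I never touched them, but I took no final measurement of where they stand.

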